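Set the key machine's depth dial four clicks deeper and lock it

ROBOT

A 7-joint arm with a two-finger parallel gripper is mounted at the origin on the work surface. World frame = base frame: x ahead of the robot, y to its left, z up, the work surface at z = 0. Lengths are in m, angles in rad, forces in N, time in s.
With the tool pointing down it reaches from about 0.4 to 0.85 m from the base axis. Payload 10.4 kg.
Tool frame: the origin (TCP) lies midway between the tips of the shut fingers; the grasp point (between the pads) lies behind it (hold_point_z is the z of the grasp point in the tool frame, in m); z points along the fingers, y is the line along which they close (so a half turn about z gives the same grasp; the last joint's range is limited). The gripper opens to 87 mm and grips with 3 to 60 N. Pads are 19 mm wide; open, the fingers measure 117 mm over their backs; the gripper's body (75 mm by 190 mm) begins 51 mm behind the grasp point.
Start: joints at [1.247, 0.332, -0.065, 1.46, 0.022, 1.35, -0.088], TCP at [0.185, -0.597, 0.223] pointing down, gripper open.
Joint ranges: [-2.6, 2.6], [-0.5, 2.12], [-1.47, 1.34], [0.16, 2.42], [-1.27, 4.41], [0.06, 2.06], [-2.6, 2.6]. Speed limits (rad/s): [2.22, 2.22, 2.79, 2.79, 3.14, 3.14, 3.14].

INTERFACE

Orientations are given as a rotation vector (axis times angle).
In Python, from station import movep, line_to, goto_joints, ungrasp, grab, wait, ik, get_obs, camera, Unreachable, hand_in, hold_point_z gives the robot as it stands. Calls block until the motion is done:
- movep(position, orientation): joint-space move of the TCP to a pose.
- line_to(position, ori=None, velocity=0.15, max_force=None): straight line of the TCP; ori=None keeps the orientation; velocity is the mean speed in m/s. With max_force (N) it stops when the force on the tool has changed by that much, and returns True; else False.
- goto_joints(angles): joint-space move.
- ungrasp() and grab(effort=None): open the fingers fully, or close them until they stop; effort is the grip in N (None keeps the last).
- wait(seconds).
- ik(position, orientation): joint angles nearest the present ones, or None.
- get_obs(): the state.
- camera(name): name is "scene" or "top" or "wrist"; returns a dict with "image" (400x640x3 uint8, red, green, blue), "fx", "fy", "cx", "cy" (pixels), "D" ([k1, k2, p1, p2, k3] as OpenCV has them; the pictures are not rectified), "R" (3x3) and "t" (3): a world point X has camera coordinates R X + t. Camera axes: x right, y down, z forward; pixel columns grow to the right and rows downward; lengths in m; the calibration is good to about 2 mm. A picture is of the moment at which its call begins. There is no depth.
A pose or a line that the arm cannot do raises Unreachable and nothing moves.
- hand_in(): hands the job in; it is judged then, once.
The state is a dict: "clock": time; "joint_positions": joint angles; "joint_velocities": joint speeds; "tau": joint torques, N m; "ee_pos": TCP position; "tcp_rot": TCP orientation; "force": force on the tool from outside, world axes, zero at the start; "wrist_torque": the same for the moment, N m; "opening": finger opening in m; "gripper_force": force on a finger pad.
Only numpy, scipy, OpenCV 4.12 (cv2) and the standard library are available. Lean on these libraries where they do the work, as an engineer would, in place of code of your own. Each camera call takes 0.05 s, during which the arm holds its last target. There are 200 camera calls.

TASK

The next key needs a deeper cut: with a fingertip, push the upright peg of the key-cutting machine's round depth dial clockwise (seen from above) by exactly four clicks from where it stands, without going past the fourth. Then push the ball-headed lock lever on the same machine over, away from the machine's front edge, as far as it goes. Push gently, pinch and pick up nothing, leave all the loose things where they lie, and finish with the hand clear of everything.

Things in the scene. Friction and masses are not known exactly. Their poses are not given: they have to be found in the camera images.
- machine: Fixed key-cutting machine: grey deck 240 (its x) x 400 (its y) x 50 mm high; black motor housing, 165 mm high, at y 200 to 350 mm. Origin: centre of the deck's underside, on the counter. x axis: from the front edge (robot side) to the back. Dial and lever stand at about x = -20 mm, one at y = -120, the other at y = +30 mm (either order). Vice and cutter, to 135 mm high, at x 47 to 105, y 110 to 200 mm.
- dial (a joint): Turn of the depth dial in rad: 0 at the start, grows clockwise seen from above. 12 even clicks a turn: one is 0.5236 rad, four are 2.094. It rests only at clicks: pushed over half a click past one it snaps on to the next and stays. About 4 N at the peg pushes it over. It can go on past the fourth click and backwards; stops lie 8 clicks forward and 6 back.
- dial_centre (a point): Point on the dial's vertical axis, on the upper face of its disc: plain aluminium, 90 mm across, 12 mm thick, 12 dark ticks near the rim (one a click), on a fixed dark steel housing 80 mm across and 40 mm high that stands on the deck. The upper face is 53 mm above the deck (103 mm above the counter). A flat cap 24 mm across, 4 mm high, covers the centre.
- dial_peg (a point): Centre of the top of the dial's finger peg: the only peg on it, an upright dark steel pin 10 mm in diameter, standing 30 mm above the disc, 33 mm from the axis. It may start in any direction around the axis.
- lock (a joint): Swing of the lock lever in rad: near 0 (up to 0.12 at the start) it leans 0.5 rad from upright towards the machine's front edge (machine -x); 1.0 is its other stop, leaning 0.5 rad towards the machine's back (+x). It has no spring: about 1 N at the ball moves it and it stays where it is left.
- lock_tip (a point): Centre of the lock lever's black ball, 26 mm in diameter, on a steel rod 10 mm thick. It is 70 mm from the pivot, which is 22 mm above the deck on a grey block 70 (machine x) x 50 x 25 mm high. The ball swings in the vertical plane along the machine's x axis; its centre is 83 mm above the deck at either stop, 92 mm half way.
- key: Loose brass key lying flat on the deck between dial and lever, towards the front, 53 mm long, 24 mm wide, 4 mm thick. Origin under its middle. Leave it.
- cylinder: Loose brass lock cylinder on the deck, behind the dial and lever, 60 mm long, 17 mm wide, 32 mm high. Origin under its middle. Leave it.
- padlock: Loose brass padlock standing on the counter to the right of the machine, 45 mm wide, 70 mm high. Origin under its middle. Leave it.
- brush: Loose hand brush lying on the counter to the right of the machine, handle towards the robot, under 40 mm high. Leave it.
- wheel: Loose steel cutter wheel (ring) lying flat on the deck near its front right corner, 40 mm across, 16 mm hole, 8 mm thick. Origin under its middle. Leave it.

How it is judged:
On the way, in this order (a step that is already met when the one before it is completed fails the run):
1. the dial stands at the fourth click, the lever not yet pushed over (value of joint dial between 1.94 and 2.25 rad and value of joint lock below 0.5 rad), for 0.3 s.
2. the lock lever is pushed fully over (value of joint dial between 1.94 and 2.25 rad and value of joint lock above 0.9 rad), for 0.2 s.
At the end, for the whole second after the job is handed in: The dial rests at the fourth click clockwise from its start (2.094 rad, within 0.15 rad), the lock lever is over (above 0.9 of 1.0 rad), and every loose thing is within 30 mm of its starting place (all of step 2 and velocity of joint dial between -0.1 and 0.1 rad/s and distance of each of key, cylinder, padlock, brush, wheel from where it was at the start of the episode below 0.03 m); the robot touches nothing.
It fails at once if the dial is turned past the fourth click (more than half a click on) (value of joint dial above 2.4 rad).
It fails at once if the lever is pushed or pinched hard (over 35 N) (contact force between the fingers and lock above 35 N).
It fails at once if the dial is pushed or pinched hard (over 35 N) (contact force between the fingers and dial above 35 N).
It fails at once if a loose thing is shifted more than 30 mm or lifted (distance of any of key, cylinder, padlock, brush, wheel from where it was at the start of the episode above 0.03 m).
It also fails if it takes over 64 s, if anything falls off the work surface, if the arm or the gripper's body presses on something with over 40 N, if the wrist force passes 120 N, or if a joint passes its speed limit or range.

## Working session

There is one attempt and no reset: what is moved stays moved. The work goes in short steps, each a Python script; the robot and the scene stay as the last script left them, time stands still between calls to the robot, and variables do not carry over. Pictures are saved under pics/ and viewed, at most 10 in all, crops included, and the job is handed in when it is done.

```bash
mkdir -p pics; python3 - <<'E'
from station import *
import cv2
for n in ["scene","top"]:
    c=camera(n); cv2.imwrite(f"pics/{n}0.png",c["image"][:,:,::-1]); print(n,c["fx"],c["fy"],c["cx"],c["cy"],c["D"],c["R"],c["t"])
o=get_obs(); print(o["clock"],o["ee_pos"],o["tcp_rot"],o["opening"],hold_point_z)
E
```

```text
scene 408.5142796515152 408.5142796515152 325.15566231912453 198.76360386721373 [-0.10573008  0.          0.          0.          0.        ] [[ 0.81035696  0.58593254  0.0021583 ]
 [ 0.43694395 -0.60184025 -0.66848208]
 [-0.39038645  0.54265216 -0.74372512]] [-0.39139655 -0.25556043  1.32879109]
top 508.51749628111224 508.51749628111224 319.2705475492515 198.78346234745354 [0.04949519 0.         0.         0.         0.        ] [[ 1.10150724e-01 -9.93914547e-01 -8.31181047e-04]
 [-9.70324750e-01 -1.07355189e-01 -2.16667356e-01]
 [ 2.15259605e-01  2.46725816e-02 -9.76245136e-01]] [-0.18772626  0.56290688  1.00853777]
0.1 [ 0.18505338 -0.59659748  0.22182338] [-3.10485671e+00 -4.70535156e-01  4.63137306e-04] 0.08691151142769116 -0.0187
```

View pics/top0.png

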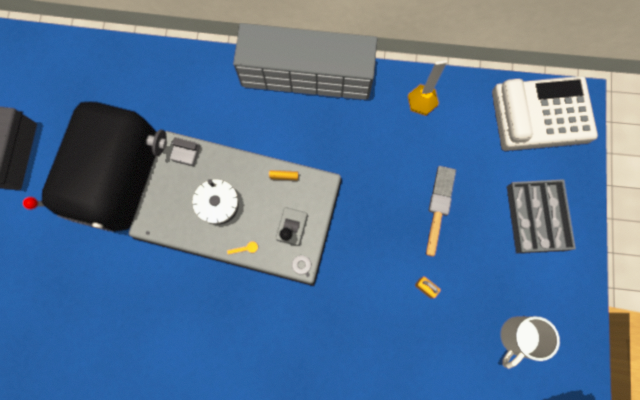

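View pics/scene0.png

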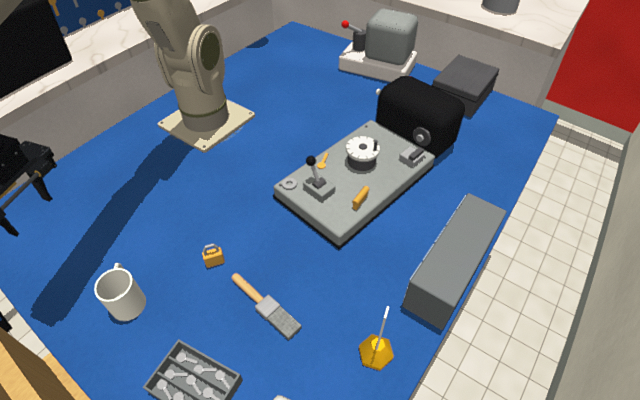

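Top view: dial disc at about (215,202) with its peg near (211,184), lever ball at (287,233), deck corners at (340,177), (314,282) and (131,236). In the scene view the dial is at (362,150) and the ball at (311,160). Next step is a zoomed crop.

```bash
cat > h.py <<'E'
import numpy as np, cv2
from station import *
def ray(c,uv):
    K=np.array([[c["fx"],0,c["cx"]],[0,c["fy"],c["cy"]],[0,0,1]])
    p=cv2.undistortPoints(np.array([[uv]],float),K,np.array(c["D"]))[0,0]
    R=np.array(c["R"]);return -R.T@np.array(c["t"]), R.T@np.array([p[0],p[1],1])
def onz(c,uv,z):
    o,d=ray(c,uv); return o+d*(z-o[2])/d[2]
def tri(r1,r2):
    (a,d),(b,e)=r1,r2
    s=np.linalg.lstsq(np.c_[d,-e],b-a,rcond=None)[0]
    p,q=a+d*s[0],b+e*s[1]; return (p+q)/2,np.linalg.norm(p-q)
def proj(c,X):
    K=np.array([[c["fx"],0,c["cx"]],[0,c["fy"],c["cy"]],[0,0,1]])
    return cv2.projectPoints(np.array([X],float),cv2.Rodrigues(np.array(c["R"]))[0],np.array(c["t"]),K,np.array(c["D"]))[0][0,0]
E
python3 - <<'E'
from h import *
t=camera("top");s=camera("scene")
for uv in [(340,177),(314,282),(131,236)]: print(uv,onz(t,uv,.05).round(4))
print("dial",onz(t,(215,202),.103),"ball",tri(ray(t,(286.5,233)),ray(s,(311,160))))
a=cv2.resize(t["image"][165:265,165:325],None,fx=5,fy=5,interpolation=cv2.INTER_CUBIC)
b=cv2.resize(s["image"][120:220,270:430],None,fx=5,fy=5,interpolation=cv2.INTER_CUBIC)
cv2.imwrite("pics/a.png",a[:,:,::-1]);cv2.imwrite("pics/b.png",b[:,:,::-1])
E
```

```text
(340, 177) [ 0.6352 -0.1633  0.05  ]
(314, 282) [ 0.4078 -0.1329  0.05  ]
(131, 236) [0.4608 0.2562 0.05  ]
dial [0.54133139 0.08237254 0.103     ] ball (array([ 0.48974379, -0.07080577,  0.14225539]), np.float64(0.0025768610360501145))
```

View pics/a.png

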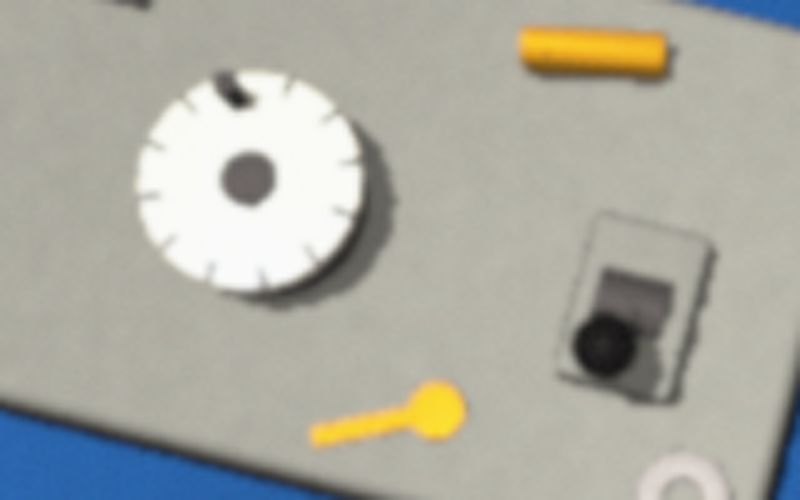

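View pics/b.png

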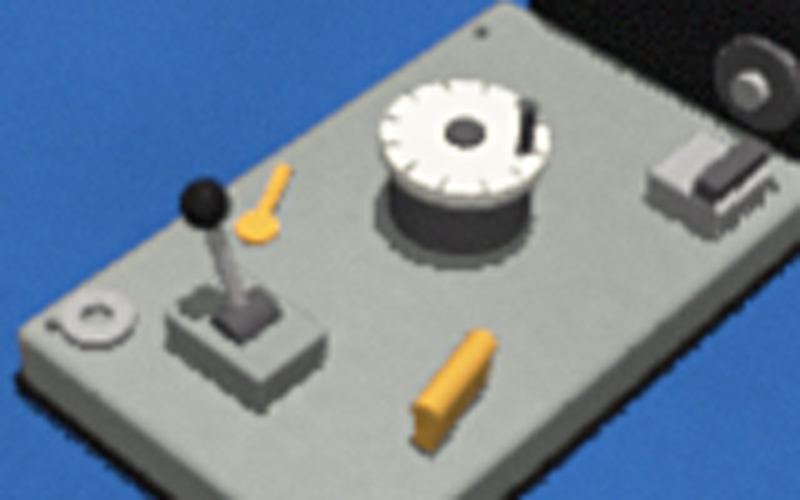

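Crops: the disc's cap is at about (248,178) in crop a. The peg leans there from its base (242,100) to its top (222,77), and in crop b its top is at (530,103). The lever leans to the front and the ball is at (604,345) in crop a. Next I compute the geometry and check reach.

```bash
cat >> h.py <<'E'
def A(x,y): return (165+(x-2)/5,165+(y-2)/5)
def B(x,y): return (270+(x-2)/5,120+(y-2)/5)
def ori(psi): return np.pi*np.array([np.cos(psi/2),np.sin(psi/2),0])
def pose(C,th,z,back=0.0145,r=0.033,flip=0):
    rad=np.array([np.cos(th),np.sin(th)]); tan=np.array([np.sin(th),-np.cos(th)])
    p=C[:2]+r*rad-back*tan
    return [*p,z], ori(th-np.pi/2+flip*np.pi)
E
python3 - <<'E'
from h import *
t=camera("top");s=camera("scene")
C1=onz(t,A(248,178),.107); C2=onz(s,B(465,132),.107); C3=tri(ray(t,A(248,178)),ray(s,B(465,132)))
print(C1,C2,C3)
P1=onz(t,A(224,80),.133);P2=onz(s,B(530,103),.133);b1=onz(t,A(243,101),.103);b2=onz(s,B(524,150),.103)
for C,P in ((C1,P1),(C2,P2),(C1,b1),(C2,b2)):
    d=P-C; print(P.round(4),np.hypot(*d[:2]),np.degrees(np.arctan2(d[1],d[0])))
C=(C1+C2)/2
th0=np.radians(10)
for flip in (0,1):
  for k in range(-2,9,2):
    p,o=pose(C,th0-k*np.pi/12,.115,flip=flip); q=ik(p,o); print(flip,k,None if q is None else np.round(q,2))
print(tri(ray(t,A(604,345)),ray(s,B(205,203))))
E
```

```text
[0.54404863 0.08360295 0.107     ] [0.54428869 0.08465087 0.107     ] (array([0.54429134, 0.08382298, 0.10740359]), np.float64(0.0008607646327419982))
[0.5771 0.093  0.133 ] 0.034347926371958416 15.828879378141256
[0.574  0.0976 0.133 ] 0.032434472052708066 23.44543101651566
[0.5762 0.0915 0.103 ] 0.033150942740541374 13.76093713701322
[0.5751 0.095  0.103 ] 0.0324829010358174 18.505064779757145
0 -2 [-1.05  0.43  0.96  1.77 -0.39  1.14 -2.41]
0 0 [ 0.71  0.79 -1.4   1.66  0.79  1.39  2.52]
0 2 [ 0.68  0.67 -1.24  1.65  0.66  1.31  2.11]
0 4 [ 0.72  0.66 -1.24  1.67  0.64  1.3   1.62]
0 6 [ 0.66  0.5  -1.05  1.71  0.47  1.21  1.23]
0 8 [ 0.66  0.43 -1.    1.76  0.39  1.17  0.76]
1 -2 [ 0.56  0.53 -1.08  1.69  0.49  1.22  0.06]
1 0 [ 0.57  0.56 -1.09  1.66  0.52  1.24 -0.45]
1 2 [ 0.58  0.55 -1.05  1.66  0.5   1.23 -0.93]
1 4 [ 0.58  0.51 -1.    1.67  0.45  1.21 -1.39]
1 6 [ 0.57  0.44 -0.91  1.71  0.38  1.18 -1.85]
1 8 [ 0.55  0.38 -0.85  1.76  0.31  1.15 -2.32]
(array([ 0.48817582, -0.06921683,  0.1398136 ]), np.float64(0.0010393689418987321))
```

```bash
python3 - <<'E'
from h import *
t=camera("top")
C=onz(t,A(248,178),.107)
for uv in [(291,84),(187,103),(350,162),(346,211),(311,255),(263,278),(211,272),(167,241),(148,196)]:
    d=onz(t,A(*uv),.103)-C; print(round(np.hypot(*d[:2]),4),round(np.degrees(np.arctan2(d[1],d[0])),1),end="; ")
C=np.array([.5442,.0839]); th=np.radians(16)
grab(5)
p,o=pose(C,th,.2,back=.03,flip=1)
movep(p,o)
ob=get_obs();print(ob["clock"],ob["ee_pos"],p,ob["opening"],ob["force"])
c=camera("wrist");cv2.imwrite("pics/w1.png",c["image"][:,:,::-1])
w=c
for X in ([*C,.107],[*(C+.033*np.array([np.cos(th),np.sin(th)])),.133],ob["ee_pos"]): print(proj(w,X))
E
```

```text
0.0427 -14.0; 0.0418 46.3; 0.0406 -73.1; 0.0411 -101.7; 0.0401 -133.7; 0.0406 -163.8; 0.0401 166.1; 0.0406 134.3; 0.0411 105.5; 4.7417 [0.56793816 0.12080316 0.19985696] [np.float64(0.5676525152914546), np.float64(0.12183388362011054), 0.2] 0.0003011243135700615 [-0.16660493 -0.41314848  0.10989643]
[285.1451287 235.2216499]
[321.19660046 247.41033534]
[321.76364292 251.59297338]
```

View pics/w1.png

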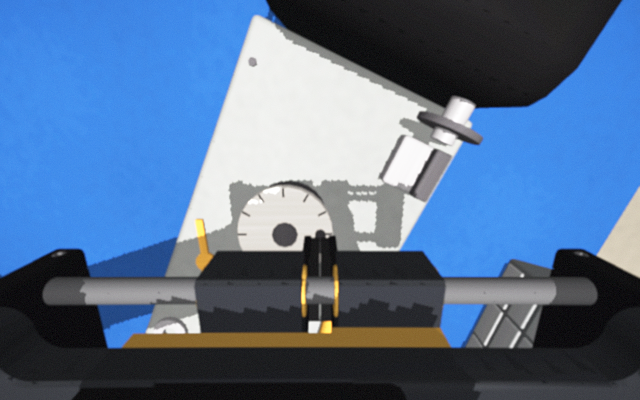

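The wrist view shows the cap at (285,235), exactly where it was predicted; the ticks put the peg at 16.1°. I'll descend and make contact.

```bash
cat >> h.py <<'E'
C=np.array([.5442,.0839]); TH0=np.radians(16.1)
def tipto(deg,back=.0145,v=.03,z=.117,mf=12):
    p,o=pose(C,TH0-np.radians(deg),z,back=back,flip=1)
    r=line_to(p,o,velocity=v,max_force=mf); ob=get_obs()
    d=ob["ee_pos"][:2]-C
    print(deg,round(back,4),r,"t",round(ob["clock"],2),"F",np.round(ob["force"],1),"err",np.round((ob["ee_pos"]-p)*1e3,1))
    return r
E
python3 - <<'E'
from h import *
if not tipto(0,.03,.08): 
    for b in (.022,.019,.017,.0155,.0145,.0135,.012):
        if tipto(0,b,.02,mf=2): break
        if np.hypot(*(get_obs()["force"][:2]-[-.17,-.41]))>1.5: break
c=camera("top");cv2.imwrite("pics/t2.png",cv2.resize(c["image"][150:265,165:325],None,fx=5,fy=5,interpolation=cv2.INTER_CUBIC)[:,:,::-1])
E
```

```text
0 0.03 False t 5.98 F [ 0.1 -0.2 -0.7] err [0.3 0.2 0.6]
0 0.022 False t 6.53 F [ 0.  -0.1 -0.1] err [ 0. -0.  0.]
0 0.019 False t 6.83 F [-0.1 -0.3  0.2] err [ 0.  -0.2 -0. ]
0 0.017 False t 7.08 F [ 0.3 -0.9  0.4] err [ 0.  -0.1 -0. ]
0 0.0155 False t 7.33 F [-0.8 -0.6 -0. ] err [ 0.  -0.1 -0. ]
0 0.0145 False t 7.58 F [-0.2 -0.4 -0. ] err [0.  0.1 0. ]
0 0.0135 False t 7.83 F [-0.6  1.5 -0.7] err [0.  0.2 0. ]
```

View pics/t2.png

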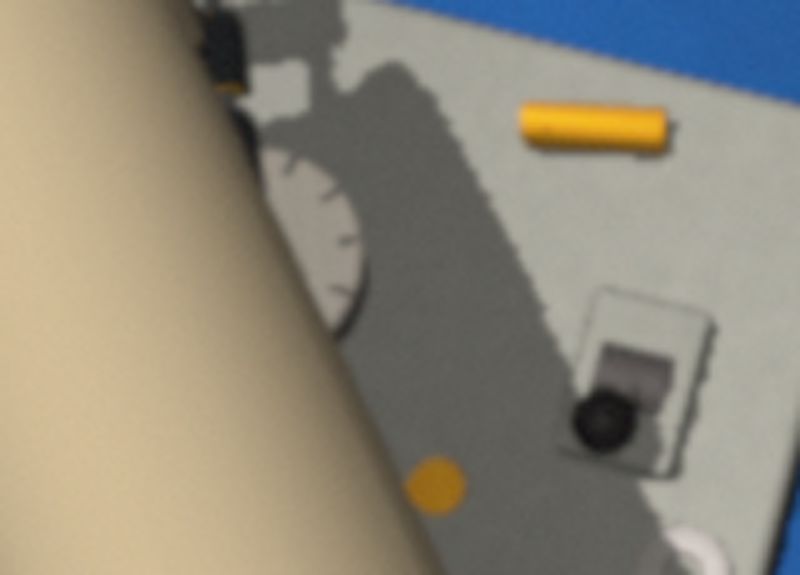

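The top view is mostly blocked by the arm and the lever is untouched. Contact force appears at back ≈ 13.8 mm, as predicted. Next I push along the arc to about 111°, past the 3.5-click point, so the detent pulls the dial on to click 4.

```bash
python3 - <<'E'
from h import *
ok=True
for d in [*range(8,105,8),108,111]:
    if tipto(d,.0138,.03): ok=False;break
wait(.2);print(get_obs()["force"])
c=camera("wrist")
if ok:
    tipto(111,.03,.05)
    p=get_obs()["ee_pos"]; line_to([p[0],p[1],.22],velocity=.15)
c=camera("wrist");cv2.imwrite("pics/w3.png",c["image"][:,:,::-1]);print(proj(c,[*C,.107]))
for k in (3,4,5):
    a=TH0-k*np.pi/6;print(k,proj(c,[*(C+.033*np.array([np.cos(a),np.sin(a)])),.133]))
E
```

```text
8 0.0138 False t 8.19 F [ 0.1  3.8 -0.2] err [-0.1  0.4  0.1]
16 0.0138 False t 8.51 F [ 1.2  0.1 -0.1] err [ 0.  -0.8 -0.1]
24 0.0138 False t 8.82 F [ 0.2  0.2 -0.4] err [-0.1 -0.3 -0.1]
32 0.0138 False t 9.14 F [-0.5  1.9 -0.6] err [-0.3  0.6 -0.1]
40 0.0138 False t 9.46 F [-1.9  2.9 -0.3] err [-0.2  0.4 -0. ]
48 0.0138 False t 9.78 F [ 0.6 -0.6  0.5] err [ 0.1 -0.6 -0. ]
56 0.0138 False t 10.09 F [ 0.1 -0.1 -0.1] err [ 0.  -0.1  0. ]
64 0.0138 False t 10.41 F [ 2.1  2.3 -1.4] err [0.2 0.7 0.1]
72 0.0138 False t 10.72 F [ 0.6  0.8 -0. ] err [-0.1 -0.1  0. ]
80 0.0138 False t 11.04 F [0.5 0.1 1.2] err [-0.1 -0.2 -0.1]
88 0.0138 False t 11.36 F [-0.5 -0.7 -0.2] err [ 0.  0. -0.]
96 0.0138 False t 11.68 F [ 2.3  1.  -1.9] err [0.4 0.3 0.1]
104 0.0138 False t 11.99 F [ 0.6 -0.   0.4] err [-0.3 -0.  -0.1]
108 0.0138 False t 12.24 F [-0.  -0.9  0.2] err [-0.1  0.  -0. ]
111 0.0138 False t 12.49 F [-0.3 -0.4 -0.8] err [ 0.  0. -0.]
[-0.99373115 -0.07227817  0.90358982]
111 0.03 False t 13.22 F [ 0.2 -0.9  0.3] err [ 0.1  0.1 -0.2]
[284.59950631 227.71043088]
3 [315.59248851 226.18892908]
4 [317.6365312  243.75098671]
5 [310.09816726 259.32716056]
```

View pics/w3.png

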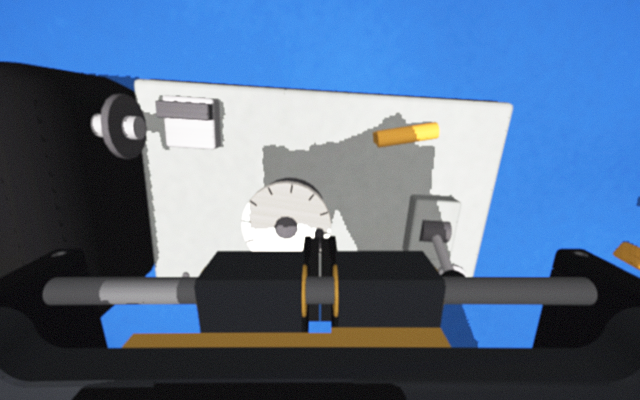

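Four force drops were felt, at about 15, 45, 70 and 100°, and the peg shows near (320,237) past the finger, nearer the click 4 prediction than click 3. I'll move to the front of the lever, then check with the top camera.

```bash
python3 - <<'E'
from h import *
u=np.array([.991,-.135]); b=np.array([.4885,-.0695])
p=b-.05*u
for ps in (-.135,-.135+np.pi,-.135-np.pi): print(ps,ik([*p,.22],ori(ps)),ik([*p,.122],ori(ps)),ik([*(b+.05*u),.122],ori(ps)))
movep([*p,.22],ori(-.135))
print(get_obs()["clock"],get_obs()["ee_pos"])
t=camera("top");s=camera("scene")
cv2.imwrite("pics/t4.png",np.vstack([cv2.resize(x,None,fx=4,fy=4,interpolation=cv2.INTER_CUBIC)[:300] for x in (t["image"][165:240,165:325],s["image"][120:195,290:450])])[:,:,::-1])
for k in (3,4,5):
    a=TH0-k*np.pi/6;X=[*(C+.033*np.array([np.cos(a),np.sin(a)])),.133];print(k,(proj(t,X)-[165,165])*4,(proj(s,X)-[290,120])*4+[0,300])
E
```

```text
-0.135 [ 0.7420409  -0.04330482 -0.67370248  1.88414479 -0.02810199  1.29140426
 -1.62924903] [ 0.71301017  0.06429197 -0.68399228  2.01235824  0.046052    1.07981829
 -1.6974907 ] [ 0.60278969  0.29884519 -0.63147207  1.77490386  0.1933518   1.13026766
 -1.79632959]
3.0065926535897933 [ 1.02918444 -0.04050527 -0.94690841  1.87441914 -0.03420209  1.29100033
  1.52791011] [ 1.07619993  0.11661608 -1.06521533  1.99962176  0.11518475  1.08803407
  1.39601576] [ 0.96931205  0.46297571 -1.11720611  1.7590706   0.44476901  1.20284355
  1.16339918]
-3.276592653589793 [ 1.02918444 -0.04050527 -0.94690841  1.87441914 -0.03420209  1.29100033
  1.52791011] [ 1.07619993  0.11661608 -1.06521533  1.99962176  0.11518475  1.08803407
  1.39601576] [ 0.96931205  0.46297571 -1.11720611  1.7590706   0.44476901  1.20284355
  1.16339918]
14.825 [ 0.43908566 -0.06269219  0.21997432]
3 [252.5631509  117.91588385] [278.07488712 405.32552649]
4 [248.01611804 151.84270713] [255.42031097 395.31848887]
5 [226.58430947 179.87429579] [243.07558701 379.79482636]
```

View pics/t4.png

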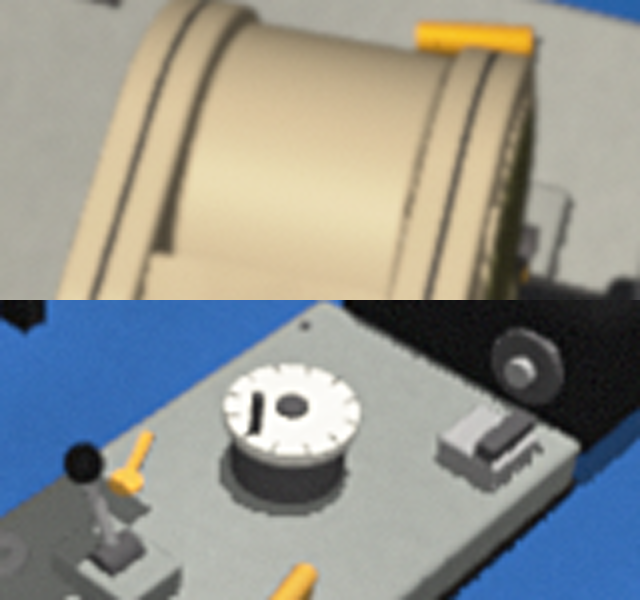

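The scene half shows the peg top at about (257,395), matching click 4 (255,395), and the lever still leaning to the front with its ball at (85,463). Now the lever.

```bash
python3 - <<'E'
from h import *
u=np.array([.991,-.135]); b=np.array([.4885,-.0695])
def go(s,z,v,mf=None):
    r=line_to([*(b+s*u),z],velocity=v,max_force=mf); o=get_obs(); print(s,r,round(o["clock"],2),np.round(o["force"],1),round((o["ee_pos"][:2]-b)@u,4)); return r
if not go(-.05,.122,.1,8):
    go(-.03,.122,.06,8)
    for s in np.arange(-.02,.056,.006):
        if go(s,.122,.03,6): break
    p=(get_obs()["ee_pos"][:2]-b)@u
    go(p-.04,.122,.1); go(p-.04,.25,.2)
s=camera("scene");t=camera("top")
cv2.imwrite("pics/t5.png",np.vstack([cv2.resize(x,None,fx=4,fy=4,interpolation=cv2.INTER_CUBIC)[:300] for x in (t["image"][165:240,165:325],s["image"][120:195,290:450])])[:,:,::-1])
for a in (-.5,.3,.5):
    X=[*(b+u*(.0336+.07*np.sin(a))),.072+.07*np.cos(a)];print(a,(proj(s,X)-[290,120])*4+[0,300])
E
```

```text
-0.05 False 16.06 [-0.3  0.3 -0.8] -0.0496
-0.03 False 16.54 [-1.1 -0.1 -0.3] -0.0299
-0.02 False 17.02 [-0.2 -0.3 -0. ] -0.0199
-0.014 False 17.38 [-0.6  1.3  0.1] -0.0137
-0.008 False 17.73 [ 0.8 -0.5  0.2] -0.0078
-0.0019999999999999983 False 18.07 [-0.8 -0.4  0.5] -0.0018
0.004 False 18.43 [-0.   0.  -0.4] 0.0042
0.009999999999999998 False 18.77 [0.8 1.1 0.1] 0.0102
0.016000000000000004 False 19.12 [ 0.4 -0.1  0.6] 0.0162
0.022000000000000002 False 19.48 [ 0.7 -0.2 -0.8] 0.0222
0.028 False 19.82 [ 0.4  0.8 -0.4] 0.0282
0.034 False 20.18 [-0.5 -0.1 -0.4] 0.0343
0.039999999999999994 True 20.42 [-1.8 -0.3  1.3] 0.0377
-0.0022813720320020367 False 20.97 [ 0.8  0.2 -0.6] -0.0017
-0.0022813720320020367 False 21.76 [-1.2  0.5 -0.9] -0.0026
-0.5 [ 82.01387958 469.17686787]
0.3 [146.23697367 505.50522582]
0.5 [161.91948137 522.55162858]
```

View pics/t5.png

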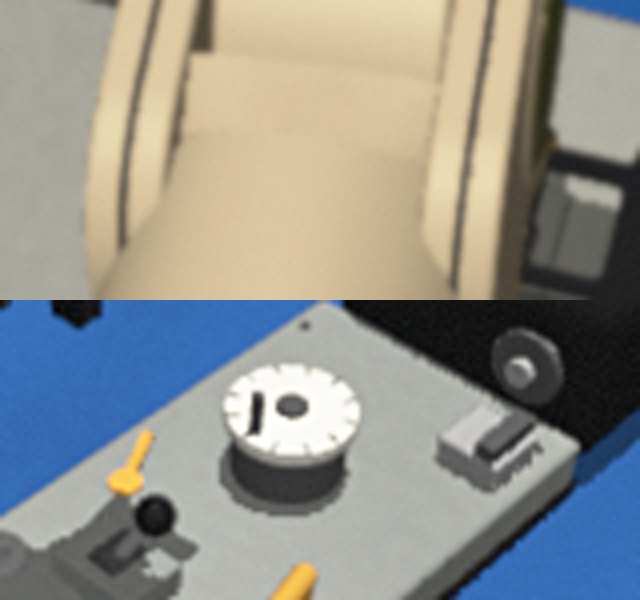

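The ball is now at (155,515), over towards the back, and the dial is unchanged. My 0.9 threshold projects to about (154,514), so this is close to it. I'll push once more, a bit firmer, to make sure it is at the stop.

```bash
python3 - <<'E'
from h import *
u=np.array([.991,-.135]); b=np.array([.4885,-.0695])
def go(s,z,v,mf=None):
    r=line_to([*(b+s*u),z],velocity=v,max_force=mf); o=get_obs(); print(s,r,round(o["clock"],2),np.round(o["force"],1),round((o["ee_pos"][:2]-b)@u,4)); return r
go(-.002,.122,.1,10); go(.028,.122,.06,10)
for s in (.034,.038,.042,.046,.05):
    if go(s,.122,.015,12): break
wait(.3); o=get_obs(); print(o["force"])
go(0,.122,.1); go(-.03,.25,.2); wait(.5)
s=camera("scene")
m=(s["image"][165:190,305:345].max(2)<45).astype(np.uint8); ys,xs=np.nonzero(m); print(m.sum())
cv2.imwrite("pics/t6.png",cv2.resize(s["image"][120:220,270:430],None,fx=5,fy=5,interpolation=cv2.INTER_CUBIC)[:,:,::-1])
E
```

```text
-0.002 False 23.29 [ 0.2 -1.1  0.3] -0.0016
0.028 False 23.94 [ 0.4 -0.  -0.1] 0.0279
0.034 False 24.49 [-0.7  0.   0.5] 0.034
0.038 False 24.91 [-2.6  0.5  1. ] 0.0378
0.042 True 25.14 [-2.1  0.1  2.2] 0.0376
[-0.78329612  0.43035406  1.94963787]
0 False 25.97 [0.4 0.3 0. ] 0.0005
-0.03 False 26.77 [ 0.4 -0.4 -0.5] -0.0302
65
```

View pics/t6.png

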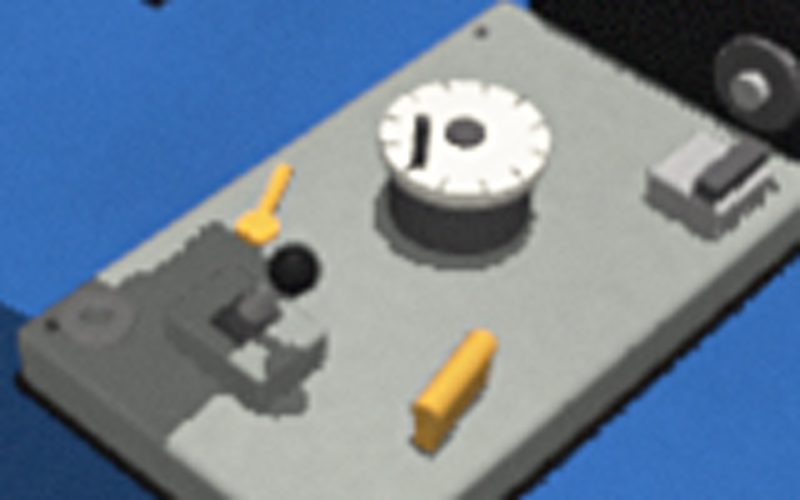

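The same hard stop came up twice at 37.7 mm. The view shows the ball over at (293,270), the peg at click 4 (421,120), the key, cylinder and wheel where they were, and the hand clear.

```bash
python3 -c "
from station import *
print(hand_in())"
```

```text
the job is handed in; nothing more can be done
None
```

The job is handed in: the dial rests four clicks clockwise, the lock lever is pushed over to its back stop, the loose things on the deck are where they lay (padlock and brush not re-checked, but the hand never worked near them), and the hand is clear; no verdict was returned.

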